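Check the tape gauge and cap the blue pipe stub

ROBOT

A 6-joint arm with a two-finger parallel gripper is mounted at the origin on the work surface. World frame = base frame: x ahead of the robot, y to its left, z up, the work surface at z = 0. Lengths are in m, angles in rad, forces in N, time in s.
With the tool pointing down it reaches from about 0.425 to 0.95 m from the base axis. Payload 3.5 kg.
Tool frame: the origin (TCP) lies at the very end of the fingers, on their centre line; the grasp point (between the pads) lies 19 mm behind it; z points along the fingers, y is the line along which they close (so a half turn about z gives the same grasp; the last joint's range is limited). The gripper opens to 85 mm and grips with 20 to 120 N. Pads are 22 mm wide; open, the fingers measure 114 mm over their backs; the gripper's body (76 mm by 85 mm) begins 54 mm behind the grasp point. The pads swing forward as they close: fully open they stand 13 mm farther back than shut.
Start: joints at [-1.316, 0.286, 1.577, -0, 1.279, -0.15], TCP at [0.266, -0.62, 0.231] pointing down, gripper open.
Joint ranges: [-2.77, 2.77], [-0.9, 2.22], [0.21, 2.48], [-1.53, 4.67], [0.24, 2.81], [-2.84, 2.84]. Speed limits (rad/s): [2.79, 2.79, 3.14, 3.14, 3.14, 3.14].

INTERFACE

Orientations are given as a unit quaternion [x, y, z, w].
In Python, from workcell import telemetry, viewer, arm gives the robot as it stands. The module is installed in compiled form; this text tells all that it offers.
- The arm moves only by the shell command python3 -m handwheel 'ROWS' [FORCE]. ROWS is JSON, a list of rows, each a list of 7 numbers: the turn, a rotation vector about the tool's x, y, z each as a share of 180 degrees, from -1 to 1, then the shift along the tool's x, y, z each as a share of 300 mm, from -1 to 1, then the opening, from 0 (shut) to 1 (fully open). A call has 1 to 20 rows; each row is the pose to reach, as a shift and turn from the pose commanded when the call began, along the tool's axes at that moment, turning the shorter way round; what a row does not reach only later rows make up. A row lasts 1/10 s, in which the tool goes at most 50 mm and 8.59 degrees, less where a joint would pass 70% of its speed; a pose out of reach is approached as far as the arm can. A call with a number of a shift or a turn outside -1 to 1 is refused whole. A call with a gripper value outside its range is refused whole. The fingers move at their own pace and stop on an object; FORCE is the grip in N (left out, the last holds). Time passes only in rows, so rows that repeat a pose let the fingers close. It gives the time, the measured TCP pose, the force, the opening and the grip force at its end, in the units of the state.
- telemetry.sense(): the state, without advancing time (a new reading comes with each control period).
- viewer.snapshot(name): name is "scene" or "top" or "wrist"; returns the picture (420x560x3 uint8, red, green, blue); there is no depth.
- viewer.get_calibration(name): a dict with "fovy" (degrees; the focal length in pixels is half the picture's height over the tangent of half this angle, whatever the lens; pixels are square), "cx", "cy" (the principal point, pixels), "world_to_cam" (4x4, takes a point from world to camera coordinates). Camera axes: x right, y up, looking along -z (the intrinsics and any distortion apply to the point x, -y, -z); pixel columns grow to the right and rows downward; lengths in m; the calibration is good to about 2 mm. A picture is of the moment at which its call begins: read the wrist's pose just before it. get_calibration takes no time and is no camera call; for the wrist camera it gives the pose at the moment of the call.
- arm.finish_job(): hands the job in; it is judged then, once.
Trained networks look in the newest picture that a camera, given by its name, has taken for a name from the list of things; names that differ only in an ending like _2 or _b are one class to them, and where a whole thing is asked for, a point or a joint stands for the part that bears it (a point fixed in the world has none). Each returns a list of dicts, best first, with "score" (0 to 1); they miss things now and then, are a little off and sometimes report something else, mostly with a low value. They report only what shows in the picture. A call takes as long as a camera call.
- viewer.silhouettes(camera, target): "pixels" (420x560 bool, what is visible of it).
- viewer.spot_point(camera, target): "centre" ([x, y, z] in m, in world coordinates, good to about 4 mm: a listed point, or the origin of a listed thing).
The state is a dict: "clock": time; "joint_pos": joint angles; "joint_vel": joint speeds; "joint_torque": joint torques, N m; "tool_pos": TCP position; "eef_rot": TCP orientation; "contact_force": force on the tool from outside, world axes, zero at the start; "wrist_torque": the same for the moment, N m; "width": opening from 0.0 (shut) to 1.0 (fully open); "finger_force": force on a finger pad.
Only numpy, scipy, OpenCV 4.12 (cv2) and the standard library are available. Lean on these libraries where they do the work, as an engineer would, in place of code of your own. Each camera call takes 0.05 s, during which the arm holds its last target. There are 200 camera calls.

TASK

Check the sprung tape gauge: draw its red grip out level with the green marker, hold it there for half a second, then guide it all the way home without letting it snap back. Only then set the loose round cover on the blue pipe stub (not the bare steel one), seated and level, having moved the flat file from its rim to lie lengthwise on the cork mat. Lower file and cover rather than dropping them, leave the spray can, jar, hammer and magnet where they are, and do not knock the tacked upright plate.

Things in the scene. Friction and masses are not known exactly. Their poses are not given: they have to be found in the camera images.
- tape: yellow tape gauge case 100 x 42 x 70 mm (x, y, high) fixed to the bench, with a 34 mm long, 28 mm high black foot behind it (+x) and a flat aluminium rule 54 mm wide and 4 mm thick running out 225 mm to -x from the origin. Origin: underside of the case's centre. The blade pulls out along the case's own -x.
- blade (a joint): how far the blade is drawn out of the case, m: 0 = fully home (grip's centre 95 mm in front of the case's origin, 45 mm from the case's front), at most 0.125. Spring pull about 2 N when home, rising to about 7 N at 0.11. Let go when out, it snaps back.
- blade_grip (a point): point on the vertical axis of the red grip post at the blade's end, 43 mm above the bench, a good place to pinch. The post is 14 mm thick along the pull (x of the case) and 24 mm wide across it, from 7 to 57 mm above the bench, with a white line round its middle.
- mark: green marker, 12 x 30 x 8 mm (x, y, high), fixed beside the rule on the case's -y side, axes parallel to the case's, with a white line along y across its middle. Origin: centre of its underside, 44 mm to the side of the pull line. The grip is level with it when both centres have the same x along the pull: 50 to 105 mm of pull, depending on the start.
- cover: loose cover, about 0.35 kg: aluminium disc 94 mm across, 6 mm thick; under it a centred boss 71 mm across, 8 mm deep; above it an orange strap handle. Starts lying on its boss on the bench. Origin: centre of the boss's underside. Handle bar 60 mm long (cover's y), 12 mm thick (x), 38 to 52 mm above the origin, on two end posts; pinch it across x about 45 mm above the origin.
- pipe_blue: blue pipe stub, upright and open at the top, fixed to the bench by a steel flange 120 mm across and 8 mm thick: outside 90 mm, bore 80 mm, rim 90 mm above the bench. Origin: centre of its underside. The cover belongs on this one; seated, the cover's origin is 82 mm above this origin.
- pipe_plain: bare grey steel pipe stub of the same shape and size as the blue one; stays open. It may stand at either of the two pipe places. Origin: centre of its underside.
- file: loose flat file, about 0.15 kg, 160 mm long (its x), 22 mm wide (y), flat underside: dark steel blade 10 mm thick at +x, wooden handle 14 mm thick at -x, meeting 10 mm to the -x side of the middle. Starts lying across the rim of the blue pipe, in any direction. Origin: middle of its underside, about its balance point; pinch it here across y.
- mat: cork mat fixed to the bench, 100 x 200 mm (x, y), 4 mm thick, where the file belongs, along the mat's y. Origin: centre of its underside.
- plate: grey upright steel plate tacked to the bench, 140 mm long (its x), 8 mm thick (its y), 200 mm high, on a foot 50 mm wide with two low gussets. Origin: centre of its underside. Must not be knocked.
- can: loose red spray can with a white cap, 54 mm across, 160 mm high. Origin: centre of its underside. Bystander.
- jar: loose copper-brown jar with a white cap, 64 mm across, 110 mm high. Origin: centre of its underside. Bystander.
- hammer: loose hammer lying on the bench, 240 mm long along its x, head at +x. Bystander.
- magnet: loose flat red magnet block, 50 x 50 x 18 mm. Origin: centre of its underside. Bystander.

How it is judged:
By the outcome, as a careful person would: the job done as asked, in the order asked, and still so for the second after the job is handed in, with the robot touching nothing.
It also fails if it takes over 72 s, if anything falls off the work surface, if the arm or the gripper's body presses on something with over 40 N, if the wrist force passes 120 N, or if a joint passes its speed limit or range.

## Working session

There is one attempt and no reset: what is moved stays moved. The work goes in short steps, Python scripts to look and compute and a shell command to move; the robot and the scene stay as the last step left them, time stands still between calls to the robot, and variables do not carry over. Pictures are saved under pics/ and viewed, at most 10 in all, crops included, and the job is handed in when it is done.

```bash
mkdir -p pics; cat > h.py <<'E'
import numpy as np, cv2
from workcell import telemetry, viewer, arm
from scipy.spatial.transform import Rotation as R
def save(cam,name):
    im=viewer.snapshot(cam); cv2.imwrite(f'pics/{name}.png',im[:,:,::-1]); return im
def spots(cam,names):
    for n in names:
        r=viewer.spot_point(cam,n)
        print(cam,n,[(np.round(d['centre'],4).tolist(),round(d['score'],2)) for d in r[:3]])
def plane(cam,uv,z):
    c=viewer.get_calibration(cam); f=210/np.tan(np.radians(c['fovy'])/2)
    W=np.linalg.inv(c['world_to_cam']); uv=np.atleast_2d(uv).astype(float)
    d=np.c_[(uv[:,0]-c['cx'])/f,-(uv[:,1]-c['cy'])/f,-np.ones(len(uv))]@W[:3,:3].T
    o=W[:3,3]; return o+d*((z-o[2])/d[:,2])[:,None]
def seg(cam,n,z):
    r=viewer.silhouettes(cam,n)
    if not r: print(n,'none'); return
    m=r[0]['pixels'].astype(np.uint8); ys,xs=np.nonzero(m)
    p=plane(cam,np.c_[xs,ys],z)[:,:2]
    (c,s,a)=cv2.minAreaRect(p.astype(np.float32)*1000)
    cov=np.cov(p.T); w,v=np.linalg.eigh(cov)
    print(cam,n,'score',round(r[0]['score'],2),'px',round(xs.mean()),round(ys.mean()),'mean',p.mean(0).round(4),'rect',np.round(c,1),np.round(s,1),round(a,1),'PCA deg',round(np.degrees(np.arctan2(v[1,1],v[0,1])),1))
def pose():
    s=telemetry.sense(); Rm=R.from_quat(s['eef_rot']); print('t',s['clock'],'tcp',np.round(s['tool_pos'],4),'\n',Rm.as_matrix().round(4),'w',round(s['width'],3),'F',np.round(s['contact_force'],1)); return s,Rm
def go(p,ycl=None):
    """row needed for TCP point p (tool down), finger closing dir angle ycl deg"""
    s,Rm=pose(); d=Rm.inv().apply(np.array(p)-s['tool_pos'])/0.3
    out=[0,0,0]
    if ycl is not None:
        a=np.radians(ycl); best=None
        for k in (0,np.pi):
            y=np.array([np.cos(a+k),np.sin(a+k),0]); z=np.array([0,0,-1.]); x=np.cross(y,z)
            rv=(Rm.inv()*R.from_matrix(np.c_[x,y,z])).as_rotvec()/np.pi
            print('turn',rv.round(4), 'j6',round(s['joint_pos'][5],3))
    print('shift',d.round(4))
E
python3 - <<'E'
from h import *
for c in ('top','scene'): 
    save(c,c+'0'); k=viewer.get_calibration(c); print({a:np.round(b,3).tolist() for a,b in k.items()})
    spots(c,['tape','blade_grip','mark','cover','pipe_blue','pipe_plain','file','mat','plate','can','jar','hammer','magnet'])
for n,z in [('tape',.07),('mark',.008),('cover',.052),('file',.1),('mat',.004),('plate',.2),('blade_grip',.057),('hammer',.02),('pipe_blue',.09)]: seg('top',n,z)
pose()
E
```

```text
{'fovy': 48.721, 'cx': 278.159, 'cy': 206.456, 'world_to_cam': [[0.0, -1.0, 0.001, 0.008], [0.991, 0.0, 0.131, -0.525], [-0.131, 0.001, 0.991, -1.05], [0.0, 0.0, 0.0, 1.0]]}
top tape [([0.6579, -0.2571, -0.0005], 0.81)]
top blade_grip [([0.5619, -0.2604, 0.0422], 0.8)]
top mark [([0.4998, -0.2991, 0.0038], 0.61)]
top cover [([0.4543, 0.0296, -0.0013], 0.96)]
top pipe_blue [([0.4525, 0.3387, -0.0024], 0.58), ([0.4995, -0.3011, 0.0006], 0.49)]
top pipe_plain [([0.6199, 0.0341, 0.0016], 0.61)]
top file [([0.6779, -0.1005, -0.0016], 0.71), ([0.451, 0.3465, 0.0891], 0.69), ([0.5844, -0.1009, -0.0014], 0.69)]
top mat [([0.3403, -0.2726, 0.0006], 0.79)]
top plate [([0.5285, 0.1845, -0.0013], 0.76)]
top can [([0.6773, -0.106, -0.0043], 0.66)]
top jar [([0.6274, 0.2522, -0.0006], 0.96)]
top hammer [([0.3126, 0.2261, -0.0005], 0.69)]
top magnet [([0.5868, -0.1036, 0.0001], 0.94), ([0.6207, 0.036, 0.0033], 0.4)]
{'fovy': 46.389, 'cx': 283.054, 'cy': 210.771, 'world_to_cam': [[0.764, 0.645, -0.016, -0.369], [-0.512, 0.621, 0.594, 0.229], [0.392, -0.446, 0.805, -1.432], [0.0, 0.0, 0.0, 1.0]]}
sce
[... 1062 characters left out ...]
 64.0 PCA deg 64.0
top mat score 0.75 px 173 158 mean [0.647  0.2641] rect [646.7 263.4] [96.  68.6] 45.1 PCA deg -148.8
top plate score 0.92 px 202 202 mean [0.5126 0.1591] rect [522.3 159.8] [156.6  54.4] 8.6 PCA deg -166.5
top blade_grip score 0.7 px 391 185 mean [ 0.5715 -0.2516] rect [ 574.  -253.9] [36.8 51.8] 88.1 PCA deg -171.6
top hammer score 0.97 px 179 306 mean [0.2966 0.2365] rect [307.9 213.2] [ 90.5 242. ] 50.3 PCA deg 149.9
top pipe_blue score 0.61 px 138 235 mean [0.4542 0.3169] rect [452.9 316.8] [120.9 109.4] 64.1 PCA deg 124.9
t 1.85 tcp [ 0.2658 -0.6204  0.2313] 
 [[ 0.9192  0.3938  0.    ]
 [ 0.3938 -0.9192  0.    ]
 [ 0.     -0.     -1.    ]] w 0.998 F [-0.6  0.1  0.6]
```

View pics/top0.png

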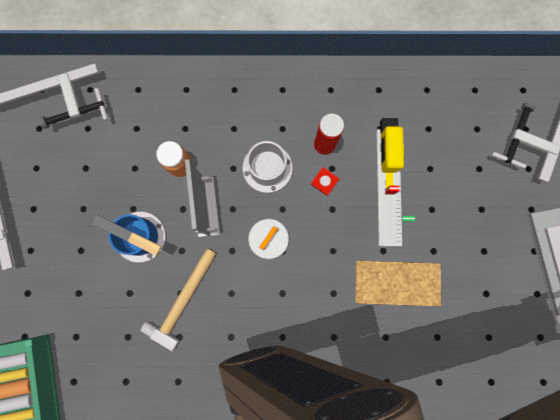

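View pics/scene0.png

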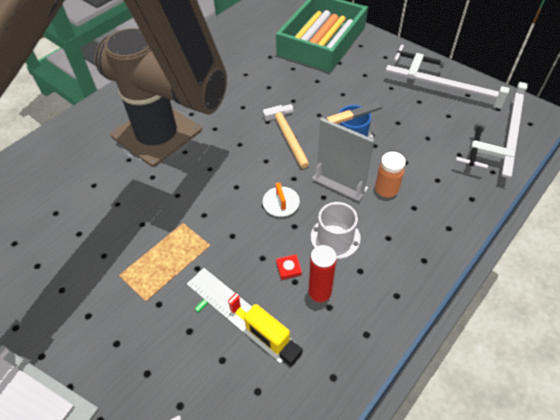

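The top view shows the tape at about (391,150) with its red grip at (392,188) and the green mark at (408,218). The cork mat is at (398,283), the cover at (268,238), and the blue pipe with the file across it at (130,235). The plain pipe is at (267,165), and the plate stands at (202,200), between the cover and the blue pipe. The scene view agrees with this.

```bash
python3 - <<'E'
from h import *
im=cv2.imread('pics/top0.png'); hsv=cv2.cvtColor(im,cv2.COLOR_BGR2HSV)
def col(lo,hi,box,z,n):
    x0,x1,y0,y1=box; m=cv2.inRange(hsv,np.array(lo),np.array(hi))[y0:y1,x0:x1]; ys,xs=np.nonzero(m)
    p=plane('top',np.c_[xs+x0,ys+y0],z)[:,:2]; c,s,a=cv2.minAreaRect((p*1000).astype(np.float32))
    w,v=np.linalg.eigh(np.cov(p.T)); print(n,len(p),p.mean(0).round(4),np.round(c,1),np.round(s,1),round(a,1),'pca',np.degrees(np.arctan2(v[1,1],v[0,1])).round(1))
col((50,120,60),(80,255,255),(395,425,205,230),.008,'mark')
col((5,150,120),(20,255,255),(250,290,215,260),.052,'handle')
col((10,80,80),(30,255,255),(340,450,250,315),.004,'mat')
col((24,200,100),(32,255,255),(370,410,120,175),.07,'case')
col((0,0,170),(180,50,255),(365,410,195,250),.009,'rule')
col((100,150,40),(125,255,255),(100,170,205,265),.09,'blue')
def line(a,b,z): 
    p=plane('top',[a,b],z); d=p[1]-p[0]; print(p[:,:2].round(4),np.degrees(np.arctan2(d[1],d[0])).round(1))
line((379,246),(378,160),.006); line((402,245),(402,190),.006)
line((188,163),(193,234),.2)
print(viewer.get_calibration('wrist')['world_to_cam'].round(3)); go((.46,-.27,.22),0)
E
```

```text
mark 38 [ 0.5    -0.3021] [ 500.6 -301.9] [ 9.6 28.7] 0.0 pca 87.4
handle 112 [0.4512 0.0313] [451.1  31.3] [10.1 57.4] 55.1 pca 145.3
mat 3656 [ 0.3473 -0.2736] [ 347.5 -273. ] [200.1 100.2] 88.1 pca 88.3
case 885 [ 0.6527 -0.2552] [ 651.3 -254.3] [ 48.3 113.9] 88.3 pca 176.1
rule 1175 [ 0.4958 -0.2574] [ 496.1 -266.8] [119.8  74. ] 0.0 pca 179.8
blue 967 [0.4571 0.3284] [452.7 327.4] [104.2  85.2] 71.7 pca 122.3
[[ 0.434  -0.231 ]
 [ 0.6426 -0.2345]] -0.9
[[ 0.4363 -0.2857]
 [ 0.5687 -0.2903]] -2.0
[[0.5906 0.1889]
 [0.4483 0.1755]] -174.6
[[ 0.394 -0.919 -0.001 -0.675]
 [ 0.884  0.379 -0.273  0.035]
 [ 0.252  0.107  0.962 -0.379]
 [ 0.     0.     0.     1.   ]]
t 1.85 tcp [ 0.2658 -0.6204  0.2313] 
 [[ 0.9192  0.3938  0.    ]
 [ 0.3938 -0.9192  0.    ]
 [ 0.     -0.     -1.    ]] w 0.998 F [-0.6  0.1  0.6]
turn [-0.     -0.     -0.3712] j6 -0.15
turn [-0.      0.      0.6288] j6 -0.15
shift [ 1.0549 -0.8188  0.0378]
```

```bash
python3 -m handwheel '[[0,0,-0.371,0.95,-0.82,0.04,0.4],[0,0,-0.371,0.95,-0.82,0.04,0.4],[0,0,-0.371,0.95,-0.82,0.04,0.4],[0,0,-0.371,0.95,-0.82,0.04,0.4],[0,0,-0.371,0.95,-0.82,0.04,0.4],[0,0,-0.371,0.95,-0.82,0.04,0.4],[0,0,-0.371,0.95,-0.82,0.04,0.4],[0,0,-0.371,0.95,-0.82,0.04,0.4],[0,0,-0.371,0.95,-0.82,0.04,0.4],[0,0,-0.371,0.95,-0.82,0.04,0.4],[0,0,-0.371,0.95,-0.82,0.04,0.4],[0,0,-0.371,0.95,-0.82,0.04,0.4]]'
python3 - <<'E'
from h import *
save('wrist','w1'); spots('wrist',['tape','blade_grip','mark']); seg('wrist','mark',.008); seg('wrist','blade_grip',.057); pose()
E
```

```text
clock: 3.05
tool_pos: [0.4305, -0.2833, 0.2194]
eef_rot: [0.708, 0.706, -0.0, 0.0]
contact_force: [0.5, 0.4, -0.1]
width: 0.399
finger_force: 0.0
wrist tape [([0.6569, -0.261, -0.0027], 0.76)]
wrist blade_grip [([0.562, -0.2616, 0.0429], 0.75)]
wrist mark [([0.5005, -0.2988, -0.0035], 0.57)]
wrist mark score 0.62 px 347 199 mean [ 0.4974 -0.2997] rect [ 497.5 -299.9] [13.1 31.5] 0.0 PCA deg 91.0
wrist blade_grip score 0.68 px 433 160 mean [ 0.5602 -0.2534] rect [ 561.3 -255.4] [27.3 46.7] 85.8 PCA deg -179.1
t 3.35 tcp [ 0.4307 -0.2825  0.2192] 
 [[ 1.4e-03  1.0e+00 -1.0e-04]
 [ 1.0e+00 -1.4e-03  1.0e-04]
 [ 1.0e-04 -1.0e-04 -1.0e+00]] w 0.401 F [0.9 0.1 0.9]
```

View pics/w1.png

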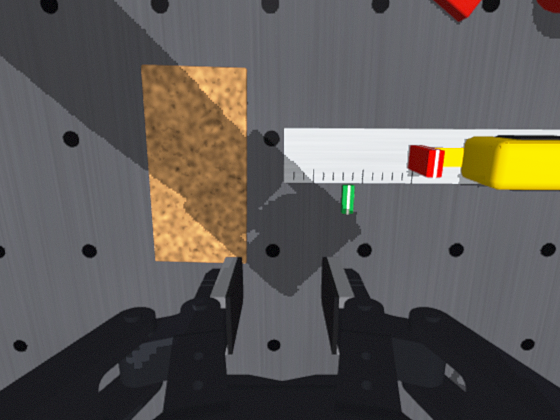

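The wrist view shows the mark at (348,198) and the red grip at (408–443, 146–178), with a white line near (437,160). The rule edges run from (285,128) and from (285,184). I'll zoom in to place them more accurately.

```bash
python3 - <<'E'
from h import *
im=cv2.imread('pics/w1.png'); cv2.imwrite('pics/w1c.png',cv2.resize(im[115:225,270:480],(798,418),interpolation=cv2.INTER_NEAREST))
g=lambda a,z:print(a,plane('wrist',[a],z)[0].round(4))
for a in [(285,128),(440,128.5),(560,129),(285,184),(400,185),(540,187)]: g(a,.006)
for z in (.057,):
    for a in [(437,145),(443,146),(443,178)]: g(a,z)
h=cv2.cvtColor(im,cv2.COLOR_BGR2HSV); ys,xs=np.nonzero(cv2.inRange(h,(50,100,50),(85,255,255))); print(xs.min(),xs.max(),ys.min(),ys.max()); g((xs.mean(),ys.mean()),.006)
E
```

```text
(285, 128) [ 0.4344 -0.2289  0.006 ]
(440, 128.5) [ 0.5853 -0.2296  0.006 ]
(560, 129) [ 0.7021 -0.2303  0.006 ]
(285, 184) [ 0.4344 -0.2843  0.006 ]
(400, 185) [ 0.5513 -0.2855  0.006 ]
(540, 187) [ 0.6939 -0.2878  0.006 ]
(437, 145) [ 0.5623 -0.2408  0.057 ]
(443, 146) [ 0.5674 -0.2417  0.057 ]
(443, 178) [ 0.5708 -0.269   0.057 ]
341 354 185 213
(np.float64(347.1316725978648), np.float64(198.87544483985766)) [ 0.4983 -0.2999  0.006 ]
```

View pics/w1c.png

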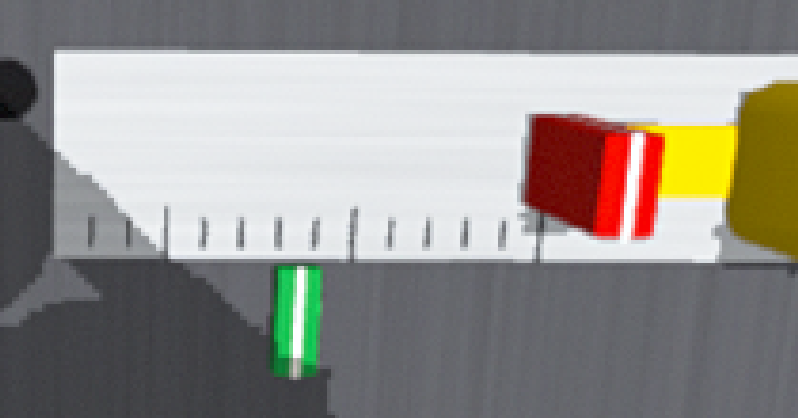

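The crop shows the grip's white line at px (436.6,163.7), which is x ≈ 0.564, and the mark's line at px (348,197), which is x ≈ 0.499. So the pull is about 64.5 mm. The blade strip lies low, so it clears the fingers.

```bash
python3 -m handwheel '[[0,0,0,0.085,0.443,0.1,0.4],[0,0,0,0.085,0.443,0.2,0.4],[0,0,0,0.085,0.443,0.3,0.4],[0,0,0,0.085,0.443,0.3,0.4],[0,0,0,0.085,0.443,0.4,0.4],[0,0,0,0.085,0.443,0.5,0.4],[0,0,0,0.085,0.443,0.6,0.4],[0,0,0,0.085,0.443,0.645,0.4],[0,0,0,0.085,0.443,0.645,0.4]]'; python3 -m handwheel '[[0,0,0,0,0,0,0],[0,0,0,0,0,0,0],[0,0,0,0,0,0,0],[0,0,0,0,0,0,0],[0,0,0,0,0,0,0],[0,0,0,0,0,0,0]]' 50
python3 -c "
from h import *
pose()"
```

```text
clock: 4.25
tool_pos: [0.5634, -0.2566, 0.0252]
eef_rot: [0.707, 0.707, -0.0, -0.001]
contact_force: [-0.3, 0.0, -0.3]
width: 0.394
finger_force: 0.0
clock: 4.85
tool_pos: [0.5628, -0.257, 0.0266]
eef_rot: [0.708, 0.707, -0.001, -0.001]
contact_force: [-4.5, -0.1, 3.4]
width: 0.152
finger_force: 49.9
t 4.85 tcp [ 0.5628 -0.257   0.0266] 
 [[ 1.2e-03  1.0e+00 -2.7e-03]
 [ 1.0e+00 -1.2e-03  1.0e-04]
 [ 1.0e-04 -2.7e-03 -1.0e+00]] w 0.152 F [-4.5 -0.1  3.4]
```

```bash
python3 -m handwheel '[[0,0,0,0,-0.02,0,0],[0,0,0,0,-0.05,0,0],[0,0,0,0.001,-0.08,0,0],[0,0,0,0.001,-0.11,0,0],[0,0,0,0.001,-0.14,0,0],[0,0,0,0.002,-0.17,0,0],[0,0,0,0.002,-0.2,0,0],[0,0,0,0.002,-0.213,0,0],[0,0,0,0.002,-0.213,0,0]]' 60
python3 - <<'E'
from h import *
im=viewer.snapshot('top'); i2=viewer.snapshot('scene'); i3=viewer.snapshot('wrist')
r=lambda i,x0,x1,y0,y1,s:cv2.resize(i[y0:y1,x0:x1],s,interpolation=cv2.INTER_CUBIC)
a=r(im,370,430,180,255,(320,400)); b=r(i3,140,560,0,420,(400,400))
cv2.imwrite('pics/pull.png',np.hstack([a,b])[:,:,::-1]); cv2.imwrite('pics/pw.png',i3[:,:,::-1]);cv2.imwrite('pics/pt.png',im[:,:,::-1])
spots('top',['blade_grip','mark']); pose()
E
```

```text
clock: 5.75
tool_pos: [0.5, -0.2565, 0.0266]
eef_rot: [0.707, 0.707, 0.0, 0.001]
contact_force: [4.7, 0.4, 2.1]
width: 0.156
finger_force: 59.9
top blade_grip []
top mark []
t 6.0 tcp [ 0.5008 -0.2565  0.0266] 
 [[ 5.0e-04  1.0e+00  1.5e-03]
 [ 1.0e+00 -5.0e-04 -1.1e-03]
 [-1.1e-03  1.5e-03 -1.0e+00]] w 0.151 F [5.5 0.  5.8]
```

View pics/pull.png

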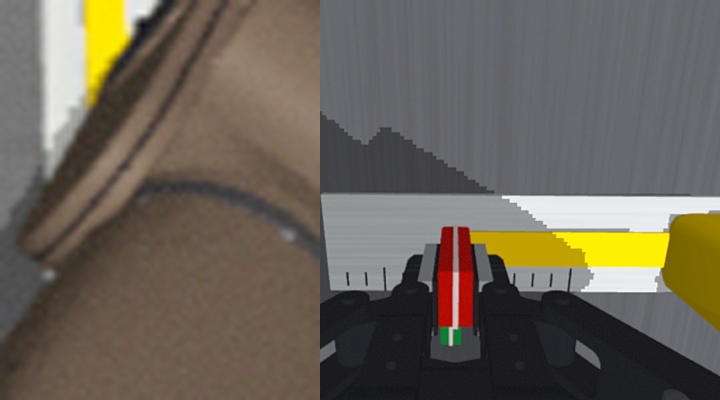

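The wrist view shows the gripped post almost in line with the mark: the grip line is at about 455 and the mark line at about 450 in the composite. I'll measure the offset.

```bash
python3 - <<'E'
from h import *
im=cv2.imread('pics/pw.png'); h=cv2.cvtColor(im,cv2.COLOR_BGR2HSV)
g=cv2.inRange(h,(50,100,40),(85,255,255)); r=cv2.inRange(h,(0,150,60),(6,255,255))|cv2.inRange(h,(174,150,60),(180,255,255))
for nm,m in(('g',g),('r',r)):
    ys,xs=np.nonzero(m); k=(xs>240)&(xs<320)&(ys>200); ys,xs=ys[k],xs[k]
    for y in range(ys.min(),ys.max()+1,3 if nm=='g' else 12):
        q=xs[ys==y]
        if len(q): print(nm,y,q.min(),q.max(),(q.min()+q.max())/2)
for c,z in [((277,353),.008),((279.5,342),.045)]: print(c,plane('wrist',[c],z)[0].round(4))
pose()
E
```

```text
g 344 266 288 277.0
g 347 266 288 277.0
g 350 266 288 277.0
g 353 266 288 277.0
g 356 266 288 277.0
g 359 266 288 277.0
r 238 272 287 279.5
r 250 267 296 281.5
r 262 266 298 282.0
r 274 264 299 281.5
r 286 263 301 282.0
r 298 263 300 281.5
r 310 263 300 281.5
r 322 264 300 282.0
r 334 264 300 282.0
(277, 353) [ 0.4988 -0.3104  0.008 ]
(279.5, 342) [ 0.5004 -0.2769  0.045 ]
t 6.0 tcp [ 0.5008 -0.2565  0.0266] 
 [[ 5.0e-04  1.0e+00  1.5e-03]
 [ 1.0e+00 -5.0e-04 -1.1e-03]
 [-1.1e-03  1.5e-03 -1.0e+00]] w 0.151 F [5.5 0.  5.8]
```

```bash
python3 -m handwheel '[[0,0,0,0,-0.003,0,0],[0,0,0,0,-0.007,0,0],[0,0,0,0,-0.007,0,0],[0,0,0,0,-0.007,0,0],[0,0,0,0,-0.007,0,0],[0,0,0,0,-0.007,0,0],[0,0,0,0,-0.007,0,0],[0,0,0,0,-0.007,0,0],[0,0,0,0,-0.007,0,0]]'
python3 - <<'E'
from h import *
im=cv2.cvtColor(viewer.snapshot('wrist'),cv2.COLOR_RGB2BGR); c=viewer.get_calibration('wrist'); s,_=pose(); cv2.imwrite('pics/pw2.png',im); h=cv2.cvtColor(im,cv2.COLOR_BGR2HSV)
g=cv2.inRange(h,(50,100,40),(85,255,255)); r=cv2.inRange(h,(0,150,60),(6,255,255))|cv2.inRange(h,(174,150,60),(180,255,255))
for nm,m in(('g',g),('r',r)):
    ys,xs=np.nonzero(m); k=(xs>240)&(xs<320)&(ys>200); ys,xs=ys[k],xs[k]
    for y in (244,274,310,350,355):
        q=xs[ys==y]
        if len(q): print(nm,y,q.min(),q.max(),(q.min()+q.max())/2)
f=210/np.tan(np.radians(c['fovy'])/2); print(f,c['cx'],c['cy'])
def pr(p):
    q=c['world_to_cam']@np.r_[p,1]; return np.array([c['cx']+f*q[0]/-q[2],c['cy']-f*q[1]/-q[2]]).round(1)
x=s['tool_pos'][0]
print('post top far/near',pr([x,-.245,.057]),pr([x,-.269,.057]),'near bottom',pr([x,-.269,.045]),'mark top near/far',pr([.499,-.315,.008]),pr([.499,-.301,.008]))
for R_,C in ((310,281.75),): pass
E
```

```text
clock: 6.9
tool_pos: [0.4987, -0.2565, 0.0266]
eef_rot: [0.707, 0.707, 0.0, 0.001]
contact_force: [4.7, -1.0, 5.6]
width: 0.151
finger_force: 60.3
t 6.95 tcp [ 0.4987 -0.2565  0.0266] 
 [[ 4.0e-04  1.0e+00  1.5e-03]
 [ 1.0e+00 -4.0e-04 -1.1e-03]
 [-1.1e-03  1.5e-03 -1.0e+00]] w 0.152 F [ 3.6 -1.   5.9]
g 350 270 291 280.5
g 355 270 291 280.5
r 244 268 295 281.5
r 274 264 299 281.5
r 310 263 300 281.5
355.9934292097726 281.7987902350095 212.1306175088958
post top far/near [280.4 284.4] [280.5 344. ] near bottom [280.6 324.9] mark top near/far [281.4 360.3] [281.3 337.6]
```

```bash
python3 -m handwheel '[[0,0,0,0,-0.0015,0,0],[0,0,0,0,-0.0015,0,0],[0,0,0,0,-0.0015,0,0],[0,0,0,0,-0.0015,0,0],[0,0,0,0,-0.0015,0,0],[0,0,0,0,-0.0015,0,0],[0,0,0,0,-0.0015,0,0],[0,0,0,0,-0.0015,0,0],[0,0,0,0,-0.0015,0,0]]'; python3 -m handwheel '[[0,0,0,0,0.008,0,0],[0,0,0,0,0.02,0,0],[0,0,0,0,0.035,0,0],[0,0,0,0,0.05,0,0],[0,0,0,0,0.065,0,0],[0,0,0,0,0.08,0,0],[0,0,0,-0.001,0.095,0,0],[0,0,0,-0.001,0.11,0,0],[0,0,0,-0.001,0.125,0,0],[0,0,0,-0.001,0.14,0,0],[0,0,0,-0.001,0.155,0,0],[0,0,0,-0.001,0.17,0,0],[0,0,0,-0.001,0.183,0,0],[0,0,0,-0.002,0.194,0,0],[0,0,0,-0.002,0.204,0,0],[0,0,0,-0.002,0.212,0,0],[0,0,0,-0.002,0.218,0,0],[0,0,0,-0.002,0.222,0,0],[0,0,0,-0.002,0.2245,0,0],[0,0,0,-0.002,0.2245,0,0]]'
```

```text
clock: 7.85
tool_pos: [0.4983, -0.2565, 0.0266]
eef_rot: [0.707, 0.707, 0.0, 0.001]
contact_force: [6.0, -1.0, 5.1]
width: 0.154
finger_force: 60.3
clock: 9.85
tool_pos: [0.5628, -0.257, 0.0266]
eef_rot: [0.707, 0.707, -0.002, -0.002]
contact_force: [-4.8, -1.1, 12.3]
width: 0.151
finger_force: 61.2
```

```bash
python3 -m handwheel '[[0,0,0,0,0,0,0.4],[0,0,0,0,0,0,0.4],[0,0,0,0,0,0,0.4],[0,0,0,0,0,0,0.4],[0,0,0,0,0,-0.05,0.4],[0,0,0,0,0,-0.15,0.4],[0,0,0,0,0,-0.3,0.4],[0,0,0,0,0,-0.5,0.4],[0,0,0,0,0,-0.7,0.4],[0,0,0,0,0,-0.9,0.4],[0,0,0.05,0.2,-0.1,-0.9,0.4],[0,0,0.1,0.35,-0.2,-0.9,0.4],[0,0,0.145,0.5,-0.3,-0.9,0.4],[0,0,0.145,0.7,-0.377,-0.9,0.4],[0,0,0.145,0.85,-0.377,-0.9,0.4],[0,0,0.145,1,-0.377,-0.9,0.4],[0,0,0.145,1,-0.377,-0.9,0.4]]' 
python3 - <<'E'
from h import *
viewer.snapshot('top'); spots('top',['blade_grip']); go((.44,.32,.28),-26)
E
```

```text
clock: 11.55
tool_pos: [0.4508, 0.0462, 0.2973]
eef_rot: [0.848, 0.53, 0.001, 0.001]
contact_force: [-0.0, 0.1, 0.3]
width: 0.4
finger_force: 0.0
top blade_grip [([0.583, -0.102, -0.0016], 0.73), ([0.5626, -0.2584, 0.0421], 0.6)]
t 11.65 tcp [0.451  0.0468 0.2972] 
 [[ 4.353e-01  9.003e-01  2.400e-03]
 [ 9.003e-01 -4.353e-01  8.000e-04]
 [ 1.800e-03  1.800e-03 -1.000e+00]] w 0.401 F [-0.8 -0.9 -0.3]
turn [ 0.0006 -0.0006  0.0011] j6 0.328
turn [ 9.000e-04  9.000e-04 -9.989e-01] j6 0.328
shift [ 0.8038 -0.4297  0.0579]
```

Grip is home. Now to the file. I'll also take a wrist picture of the cover on the way.

```bash
python3 -m handwheel '[[0,0,0,0.2,-0.1,0,0.4],[0,0,0,0.35,-0.2,0,0.4],[0,0,0,0.5,-0.28,0,0.4],[0,0,0,0.65,-0.36,0.02,0.4],[0,0,0,0.8,-0.43,0.05,0.4],[0,0,0,0.8,-0.43,0.05,0.4],[0,0,0,0.8,-0.43,0.05,0.4]]' 
python3 - <<'E'
from h import *
save('wrist','w2'); spots('wrist',['file','pipe_blue']); seg('wrist','file',.1); seg('wrist','pipe_blue',.09); pose()
E
```

```text
clock: 12.35
tool_pos: [0.4413, 0.3177, 0.2805]
eef_rot: [0.848, 0.531, -0.0, -0.0]
contact_force: [0.2, -0.3, -0.6]
width: 0.401
finger_force: 0.0
wrist file [([0.4547, 0.3459, 0.0906], 0.84)]
wrist pipe_blue [([0.4553, 0.3368, 0.0016], 0.83)]
wrist file score 0.56 px 280 153 mean [0.4549 0.3434] rect [452.2 338.2] [160.   22.4] 63.5 PCA deg 63.8
wrist pipe_blue score 0.95 px 284 151 mean [0.4588 0.3432] rect [457.4 342.1] [97.9 96.4] 61.6 PCA deg 152.9
t 12.6 tcp [0.4422 0.3144 0.2815] 
 [[ 4.42e-01  8.97e-01  1.00e-03]
 [ 8.97e-01 -4.42e-01  0.00e+00]
 [ 4.00e-04  9.00e-04 -1.00e+00]] w 0.394 F [ 1.2 -0.2  0. ]
```

View pics/w2.png

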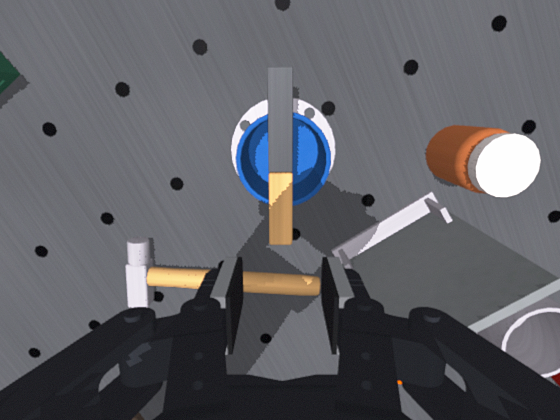

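The wrist view shows the file running straight up the picture (col 280, rows 67–244), with the wood meeting the steel at row 173. The blue rim is centred near (283,158), and the plate is well off to the right.

```bash
python3 - <<'E'
from h import *
im=cv2.imread('pics/w2.png'); print(plane('wrist',[(283.5,158.5)],.09).round(4), plane('wrist',[(280.5,67)],.1).round(4),plane('wrist',[(281,244)],.104).round(4),plane('wrist',[(281,173)],.1).round(4))
go((.4525,.339,.078),-26.3)
E
```

```text
[[0.4561 0.3378 0.09  ]] [[0.4884 0.4095 0.1   ]] [[0.4186 0.2672 0.104 ]] [[0.4487 0.3281 0.1   ]]
t 12.6 tcp [0.4422 0.3144 0.2815] 
 [[ 4.42e-01  8.97e-01  1.00e-03]
 [ 8.97e-01 -4.42e-01  0.00e+00]
 [ 4.00e-04  9.00e-04 -1.00e+00]] w 0.394 F [ 1.2 -0.2  0. ]
turn [ 0.0003 -0.0001  0.0004] j6 0.889
turn [ 2.000e-04  4.000e-04 -9.996e-01] j6 0.889
shift [ 0.0883 -0.006   0.6782]
```

```bash
python3 -m handwheel '[[0,0,0,0.03,0,0.15,0.4],[0,0,0,0.06,0,0.3,0.4],[0,0,0,0.08,0,0.42,0.4],[0,0,0,0.08,0,0.5,0.4],[0,0,0,0.08,0,0.5,0.4],[0,0,0,0.08,0,0.5,0.4]]' 
python3 - <<'E'
from h import *
viewer.snapshot('scene')
for _ in range(3): viewer.snapshot('scene'); print(telemetry.sense()['tool_pos'])
im=save('wrist','w3'); h=cv2.cvtColor(im,cv2.COLOR_RGB2HSV); r=viewer.silhouettes('wrist','file')
for d in r[:1]:
    ys,xs=np.nonzero(d['pixels'])
    for y in (30,80,130,180,230,280): q=xs[ys==y]; print(y,(q.min(),q.max()) if len(q) else None)
    print(ys.min(),ys.max())
go((.453,.338,.078),-26.3)
E
```

```text
clock: 13.2
tool_pos: [0.4529, 0.3365, 0.1316]
eef_rot: [0.849, 0.528, 0.0, 0.0]
contact_force: [-0.1, -0.2, 1.2]
width: 0.401
finger_force: 0.0
[0.45392183 0.33740682 0.13349315]
[0.45388508 0.33757828 0.13359752]
[0.45368803 0.33761635 0.13339074]
30 None
80 None
130 (np.int64(250), np.int64(294))
180 (np.int64(252), np.int64(293))
230 (np.int64(253), np.int64(294))
280 (np.int64(254), np.int64(293))
83 374
t 13.5 tcp [0.4531 0.3376 0.1326] 
 [[ 0.4405  0.8978  0.0028]
 [ 0.8978 -0.4405  0.0014]
 [ 0.0025  0.0019 -1.    ]] w 0.399 F [-0.4 -0.  -0.1]
turn [ 0.0006 -0.0008  0.0009] j6 0.917
turn [ 1.200e-03  9.000e-04 -9.991e-01] j6 0.917
shift [ 0.0006 -0.0013  0.1821]
```

View pics/w3.png

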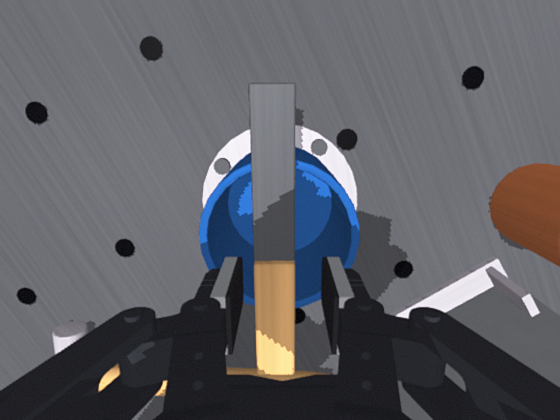

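The file shows at cols 252–293, a few px left of the finger midline (about 283), so I'll work out a small correction.

```bash
python3 - <<'E'
from h import *
p=plane('wrist',[(272.5,130),(273.5,230),(272.5,83)],.1); q=plane('wrist',[(275,374),(275,262)],.104); print(p.round(4),q.round(4)); d=p[1]-p[0]; print(np.degrees(np.arctan2(d[1],d[0])))
s,Rm=pose(); print(Rm.inv().apply(np.vstack([p,q])-s['tool_pos']).round(4)); print(viewer.get_calibration('wrist')['cx'], plane('wrist',[(283,300)],.1)-s['tool_pos'])
E
```

```text
[[0.4764 0.394  0.1   ]
 [0.4543 0.3485 0.1   ]
 [0.4859 0.413  0.1   ]] [[0.417  0.2716 0.104 ]
 [0.4478 0.3336 0.104 ]]
-115.95702803498156
t 13.5 tcp [0.4531 0.3376 0.1326] 
 [[ 0.4405  0.8978  0.0028]
 [ 0.8978 -0.4405  0.0014]
 [ 0.0025  0.0019 -1.    ]] w 0.399 F [-0.4 -0.  -0.1]
[[ 0.0608 -0.004   0.0328]
 [ 0.0102 -0.0038  0.0326]
 [ 0.082  -0.0038  0.0328]
 [-0.0753 -0.0034  0.0284]
 [-0.0059 -0.0031  0.0286]]
281.7987902350095 [[-0.01224183 -0.02761935 -0.03262644]]
```

```bash
python3 -m handwheel '[[0,0,0,0.011,-0.0125,0,0.4],[0,0,0,0.011,-0.0125,0.06,0.4],[0,0,0,0.011,-0.0125,0.12,0.4],[0,0,0,0.011,-0.0125,0.16,0.4],[0,0,0,0.011,-0.0125,0.182,0.4],[0,0,0,0.011,-0.0125,0.182,0.4]]'; python3 -m handwheel '[[0,0,0,0,0,0,0.15],[0,0,0,0,0,0,0.1],[0,0,0,0,0,0,0.1],[0,0,0,0,0,0,0.1],[0,0,0,0,0,0,0.1],[0,0,0,0,0,0,0.1]]' 40; python3 -m handwheel '[[0,0,0,0,0,-0.03,0.1],[0,0,0,0,0,-0.1,0.1],[0,0,0,0,0,-0.2,0.1],[0,0,0,0,0,-0.35,0.1],[0,0,0,0,0,-0.5,0.1],[0,0,0,0,0,-0.65,0.1],[0,0,0,0,0,-0.75,0.1],[0,0,0,0,0,-0.75,0.1]]'
python3 - <<'E'
from h import *
for c in ('wrist','top'): viewer.snapshot(c); spots(c,['file','mat']); 
seg('top','mat',.004)
go((.347,-.2735,.3),0)
E
```

```text
clock: 14.1
tool_pos: [0.4497, 0.3417, 0.0752]
eef_rot: [0.849, 0.529, -0.001, -0.0]
contact_force: [1.1, 0.5, 0.4]
width: 0.403
finger_force: 0.0
clock: 14.7
tool_pos: [0.4506, 0.3421, 0.0768]
eef_rot: [0.849, 0.529, 0.0, 0.0]
contact_force: [-0.3, -0.5, 2.0]
width: 0.25
finger_force: 40.3
clock: 15.5
tool_pos: [0.4523, 0.3429, 0.3082]
eef_rot: [0.849, 0.529, 0.006, 0.001]
contact_force: [0.1, 0.6, -1.3]
width: 0.252
finger_force: 40.0
wrist file [([0.4547, 0.3451, 0.3212], 0.96)]
wrist mat []
top file [([0.4524, 0.3483, 0.311], 0.94)]
top mat [([0.3413, -0.2721, 0.001], 0.65)]
top mat score 0.93 px 398 283 mean [ 0.3474 -0.273 ] rect [ 348.2 -273.8] [202.4 102.3] 89.0 PCA deg 88.1
t 15.85 tcp [0.4495 0.3414 0.2986] 
 [[ 0.4404  0.8978 -0.0039]
 [ 0.8978 -0.4404 -0.002 ]
 [-0.0036 -0.0027 -1.    ]] w 0.249 F [-0.6 -0.3 -1.1]
turn [-0.0011  0.0009 -0.1452] j6 0.926
turn [0.0013 0.0015 0.8548] j6 0.926
shift [-1.9907e+00  5.9590e-01  1.0000e-03]
```

```bash
python3 -m handwheel '[[0,0,0,-0.05,0.03,0,0.1],[0,0,0,-0.15,0.1,0,0.1],[0,0,-0.02,-0.28,0.19,0,0.1],[0,0,-0.05,-0.41,0.28,0,0.1],[0,0,-0.08,-0.54,0.37,0,0.1],[0,0,-0.11,-0.68,0.46,0,0.1],[0,0,-0.13,-0.76,0.51,0,0.1],[0,0,-0.137,-0.81,0.545,0,0.1],[0,0,-0.137,-0.81,0.545,0,0.1],[0,0,-0.137,-0.81,0.545,0,0.1]]'
python3 -c "
from h import *
go((.355,-.273,.2),-1.6)"
```

```text
clock: 16.85
tool_pos: [0.4897, 0.0512, 0.3008]
eef_rot: [0.717, 0.697, -0.0, -0.0]
contact_force: [-0.5, 1.0, -1.3]
width: 0.251
finger_force: 40.0
t 16.85 tcp [0.4897 0.0512 0.3008] 
 [[ 2.750e-02  9.996e-01 -1.000e-03]
 [ 9.996e-01 -2.750e-02  4.000e-04]
 [ 4.000e-04 -1.000e-03 -1.000e+00]] w 0.251 F [-0.5  1.  -1.3]
turn [-0.0003 -0.0001  0.0001] j6 -0.075
turn [ 2.000e-04 -5.000e-04 -9.999e-01] j6 -0.075
shift [-1.0927 -0.4188  0.3359]
```

```bash
python3 -m handwheel '[[0,0,0,-0.05,-0.01,0,0.1],[0,0,0,-0.15,-0.05,0,0.1],[0,0,0,-0.3,-0.1,0,0.1],[0,0,0,-0.45,-0.15,0,0.1],[0,0,0,-0.6,-0.22,0.02,0.1],[0,0,0,-0.75,-0.3,0.1,0.1],[0,0,0,-0.88,-0.36,0.2,0.1],[0,0,0,-0.96,-0.4,0.3,0.1],[0,0,0,-1,-0.419,0.4,0.1],[0,0,0,-1,-0.419,0.4,0.1],[0,0,0,-1,-0.419,0.4,0.1]]'
python3 - <<'E'
from h import *
viewer.snapshot('wrist'); spots('wrist',['mat','file']);seg('wrist','mat',.004)
go((.355,-.273,.03),-1.6)
E
```

```text
clock: 17.95
tool_pos: [0.357, -0.2441, 0.1813]
eef_rot: [0.716, 0.698, 0.0, -0.001]
contact_force: [0.5, -0.4, -1.3]
width: 0.248
finger_force: 39.9
wrist mat []
wrist file [([0.3578, -0.2401, 0.1969], 0.9)]
wrist mat score 0.68 px 250 184 mean [ 0.3302 -0.2414] rect [ 347.4 -251.7] [154.1 100.1] 88.4 PCA deg 77.2
t 18.15 tcp [ 0.3582 -0.245   0.1834] 
 [[ 0.0236  0.9997  0.0028]
 [ 0.9997 -0.0235 -0.0028]
 [-0.0027  0.0028 -1.    ]] w 0.244 F [ 0.1 -0.7 -1.2]
turn [0.0009 0.0009 0.0014] j6 -0.811
turn [-0.0014  0.0014 -0.9986] j6 -0.811
shift [-0.0922 -0.01    0.5114]
```

The tips extend about 11 mm below the file, so on the 4 mm mat I could only release it as a drop. I'll lay it back on the blue rim and regrasp it nearer the fingertips.

```bash
python3 -m handwheel '[[0,0,0,0.04,0.02,-0.06,0.1],[0,0,0,0.12,0.06,-0.16,0.1],[0,0,0,0.24,0.12,-0.26,0.1],[0,0,0,0.38,0.18,-0.34,0.1],[0,0,0,0.53,0.24,-0.39,0.1],[0,0,0,0.68,0.3,-0.39,0.1],[0,0,0,0.83,0.36,-0.39,0.1],[0,0,0,0.98,0.41,-0.39,0.1],[0,0,0,1,0.41,-0.39,0.1]]'
python3 -c "
from h import *
go((.455,.338,.15),-1.6)"
```

```text
clock: 19.05
tool_pos: [0.4884, 0.0569, 0.2998]
eef_rot: [0.713, 0.701, 0.002, 0.0]
contact_force: [-0.5, -2.0, -1.0]
width: 0.246
finger_force: 40.0
t 19.05 tcp [0.4884 0.0569 0.2998] 
 [[ 0.0181  0.9998  0.0028]
 [ 0.9998 -0.0181  0.0016]
 [ 0.0017  0.0028 -1.    ]] w 0.246 F [-0.5 -2.  -1. ]
turn [ 0.0009 -0.0005  0.0031] j6 -0.074
turn [ 9.000e-04  1.400e-03 -9.969e-01] j6 -0.074
shift [ 0.9339 -0.1297  0.5005]
```

```bash
python3 -m handwheel '[[0,0,0,0.06,-0.01,0,0.1],[0,0,0,0.18,-0.03,0,0.1],[0,0,0,0.32,-0.05,0,0.1],[0,0,0,0.47,-0.08,0,0.1],[0,0,0,0.62,-0.1,0,0.1],[0,0,0,0.76,-0.12,0,0.1],[0,0,0,0.88,-0.13,0,0.1],[0,0,0,0.934,-0.13,0,0.1],[0,0,0,0.934,-0.13,0.06,0.1],[0,0,0,0.934,-0.13,0.2,0.1],[0,0,0,0.934,-0.13,0.35,0.1],[0,0,0,0.934,-0.13,0.46,0.1],[0,0,0,0.934,-0.13,0.55,0.1],[0,0,0,0.934,-0.13,0.55,0.1],[0,0,0,0.934,-0.13,0.55,0.1]]'
python3 - <<'E'
from h import *
save('wrist','w4'); spots('wrist',['file','pipe_blue']); go((.455,.338,.078),-1.6)
E
```

```text
clock: 20.55
tool_pos: [0.4562, 0.3327, 0.1341]
eef_rot: [0.716, 0.698, 0.0, 0.0]
contact_force: [0.8, 0.6, -0.9]
width: 0.248
finger_force: 39.9
wrist file [([0.4587, 0.3321, 0.1503], 0.95)]
wrist pipe_blue []
t 20.7 tcp [0.4573 0.3335 0.1361] 
 [[ 0.0257  0.9997  0.0045]
 [ 0.9997 -0.0257  0.002 ]
 [ 0.0021  0.0045 -1.    ]] w 0.248 F [ 0.9  0.3 -1.8]
turn [ 0.0014 -0.0007  0.0007] j6 0.477
turn [ 0.0011  0.0022 -0.9993] j6 0.477
shift [ 0.0144 -0.009   0.1938]
```

View pics/w4.png

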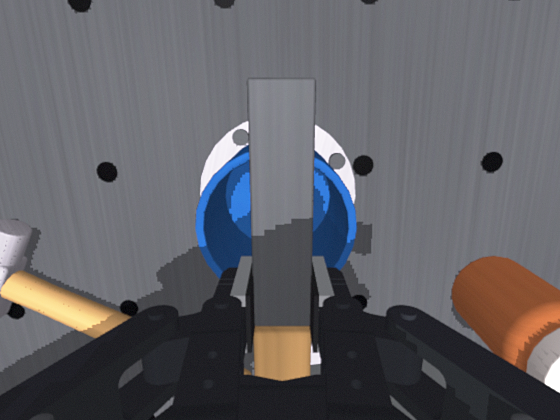

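The wrist view shows the held file square over the blue pipe, whose centre is at about col 276 against the finger midline at 281. The pipe is therefore about 2.5 mm to -tool y.

```bash
python3 -m handwheel '[[0,0,0,0.014,-0.009,0.05,0.1],[0,0,0,0.014,-0.009,0.1,0.1],[0,0,0,0.014,-0.009,0.15,0.1],[0,0,0,0.014,-0.009,0.18,0.1],[0,0,0,0.014,-0.009,0.195,0.1],[0,0,0,0.014,-0.009,0.195,0.1],[0,0,0,0.014,-0.009,0.195,0.1]]'; python3 -m handwheel '[[0,0,0,0,0,0.005,0.1],[0,0,0,0,0,0.005,0.1]]'
```

```text
clock: 21.4
tool_pos: [0.4525, 0.337, 0.0766]
eef_rot: [0.716, 0.698, -0.002, -0.0]
contact_force: [-6.6, -3.3, 13.2]
width: 0.248
finger_force: 41.7
clock: 21.6
tool_pos: [0.4525, 0.337, 0.0765]
eef_rot: [0.716, 0.698, -0.002, -0.001]
contact_force: [-9.8, -5.6, 19.2]
width: 0.241
finger_force: 42.5
```

```bash
python3 -m handwheel '[[0,0,0,0,0,-0.006,0.1],[0,0,0,0,0,-0.006,0.4],[0,0,0,0,0,-0.006,0.4],[0,0,0,0,0,-0.006,0.4],[0,0,0,0,0,-0.03,0.4],[0,0,0,0,0,-0.045,0.4],[0,0,0,0,0,-0.045,0.4],[0,0,0,0,0,-0.045,0.4]]'
python3 -c "
from h import *
viewer.snapshot('wrist'); spots('wrist',['file']);pose()"
```

```text
clock: 22.4
tool_pos: [0.4532, 0.3373, 0.0871]
eef_rot: [0.716, 0.698, 0.0, 0.0]
contact_force: [-0.3, 0.7, -0.6]
width: 0.398
finger_force: 0.0
wrist file [([0.4536, 0.3369, 0.0915], 0.82)]
t 22.5 tcp [0.4529 0.3371 0.0867] 
 [[ 2.560e-02  9.997e-01 -1.000e-04]
 [ 9.997e-01 -2.560e-02 -1.000e-04]
 [-1.000e-04 -1.000e-04 -1.000e+00]] w 0.401 F [ 0.2 -0.3  0.1]
```

```bash
python3 -m handwheel '[[0,0,0,0,0,-0.008,0.4],[0,0,0,0,0,-0.008,0.2],[0,0,0,0,0,-0.008,0.1],[0,0,0,0,0,-0.008,0.1],[0,0,0,0,0,-0.008,0.1],[0,0,0,0,0,-0.008,0.1],[0,0,0,0,0,-0.008,0.1]]' 50;  python3 -m handwheel '[[0,0,0,0,0,-0.03,0.1],[0,0,0,0,0,-0.08,0.1],[0,0,0,0,0,-0.08,0.1]]'
python3 - <<'E'
from h import *
save('wrist','w5'); spots('wrist',['file']); r=viewer.silhouettes('wrist','file')
ys,xs=np.nonzero(r[0]['pixels'])
for y in (100,150,200,250): q=xs[ys==y]; print(y,(q.min(),q.max()) if len(q) else None)
pose()
E
```

```text
clock: 23.2
tool_pos: [0.4533, 0.3373, 0.0896]
eef_rot: [0.716, 0.698, 0.0, 0.0]
contact_force: [-0.5, 0.4, 4.3]
width: 0.244
finger_force: 51.4
clock: 23.5
tool_pos: [0.4542, 0.3378, 0.1156]
eef_rot: [0.716, 0.698, 0.002, 0.001]
contact_force: [0.4, 0.9, -1.9]
width: 0.238
finger_force: 50.9
wrist file [([0.4548, 0.3401, 0.1184], 0.57)]
100 (np.int64(251), np.int64(312))
150 (np.int64(252), np.int64(310))
200 (np.int64(253), np.int64(309))
250 (np.int64(254), np.int64(308))
t 23.65 tcp [0.4529 0.3371 0.1132] 
 [[ 0.0255  0.9997  0.    ]
 [ 0.9997 -0.0255  0.    ]
 [ 0.      0.     -1.    ]] w 0.242 F [-0.4 -0.5 -1.9]
```

View pics/w5.png

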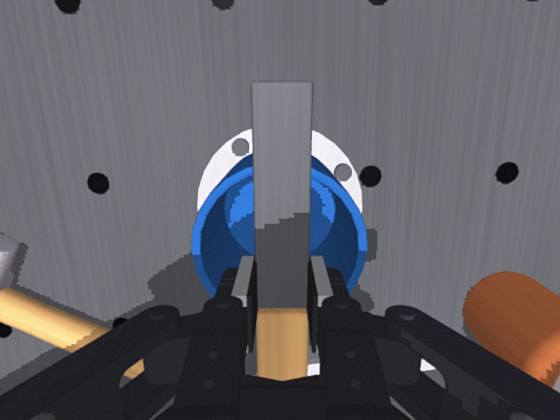

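The file is held level and close to the tips. Now I'll carry it back to the mat.

```bash
python3 -m handwheel '[[0,0,0,0,0,-0.1,0.1],[0,0,0,0,0,-0.25,0.1],[0,0,0,0,0,-0.4,0.1],[0,0,0,0,0,-0.54,0.1],[0,0,0,-0.04,0.01,-0.6,0.1],[0,0,0,-0.12,0.03,-0.62,0.1],[0,0,0,-0.25,0.05,-0.62,0.1],[0,0,0,-0.4,0.07,-0.62,0.1],[0,0,0,-0.55,0.09,-0.62,0.1],[0,0,0,-0.7,0.12,-0.62,0.1],[0,0,0,-0.84,0.14,-0.62,0.1],[0,0,0,-0.94,0.147,-0.62,0.1]]'; python3 -m handwheel '[[0,0,0,-0.1,-0.03,0,0.1],[0,0,0,-0.25,-0.09,0,0.1],[0,0,0,-0.4,-0.15,0,0.1],[0,0,0,-0.55,-0.22,0.02,0.1],[0,0,0,-0.7,-0.3,0.1,0.1],[0,0,0,-0.84,-0.36,0.22,0.1],[0,0,0,-0.94,-0.4,0.36,0.1],[0,0,0,-1,-0.419,0.5,0.1],[0,0,0,-1,-0.419,0.6,0.1],[0,0,0,-1,-0.419,0.6,0.1],[0,0,0,-1,-0.419,0.6,0.1]]'
python3 - <<'E'
from h import *
viewer.snapshot('wrist'); spots('wrist',['file']); go((.354,-.272,.012),-1.6)
E
```

```text
clock: 24.85
tool_pos: [0.4896, 0.0517, 0.2983]
eef_rot: [0.717, 0.697, -0.001, -0.0]
contact_force: [0.2, 0.0, -1.9]
width: 0.241
finger_force: 50.9
clock: 25.95
tool_pos: [0.3562, -0.2421, 0.1188]
eef_rot: [0.716, 0.698, 0.0, -0.001]
contact_force: [0.5, 0.6, -0.8]
width: 0.242
finger_force: 50.8
wrist file [([0.3561, -0.2386, 0.1248], 0.78)]
t 26.05 tcp [ 0.3579 -0.2434  0.1214] 
 [[ 0.0247  0.9997  0.0028]
 [ 0.9997 -0.0247 -0.0029]
 [-0.0028  0.0029 -1.    ]] w 0.239 F [-1.  -1.1 -1.4]
turn [0.0009 0.0009 0.001 ] j6 -0.808
turn [-0.0014  0.0014 -0.999 ] j6 -0.808
shift [-0.0947 -0.0118  0.3651]
```

```bash
python3 -m handwheel '[[0,0,0,-0.05,-0.01,0.05,0.1],[0,0,0,-0.095,-0.012,0.13,0.1],[0,0,0,-0.095,-0.012,0.21,0.1],[0,0,0,-0.095,-0.012,0.28,0.1],[0,0,0,-0.095,-0.012,0.33,0.1],[0,0,0,-0.095,-0.012,0.355,0.1],[0,0,0,-0.095,-0.012,0.365,0.1],[0,0,0,-0.095,-0.012,0.365,0.1]]';  python3 -m handwheel '[[0,0,0,0,0,0.005,0.1],[0,0,0,0,0,0.01,0.1],[0,0,0,0,0,0.015,0.1],[0,0,0,0,0,0.015,0.1]]'
```

```text
clock: 26.85
tool_pos: [0.3532, -0.2716, 0.0108]
eef_rot: [0.716, 0.698, -0.0, 0.001]
contact_force: [-0.2, -0.2, -1.5]
width: 0.236
finger_force: 50.9
clock: 27.25
tool_pos: [0.3521, -0.2709, 0.0051]
eef_rot: [0.716, 0.698, 0.0, -0.0]
contact_force: [0.0, -0.3, -1.5]
width: 0.242
finger_force: 50.9
```

```bash
python3 -m handwheel '[[0,0,0,0,0,0.003,0.1],[0,0,0,0,0,0.006,0.1],[0,0,0,0,0,0.006,0.1]]'
```

```text
clock: 27.55
tool_pos: [0.3523, -0.2711, 0.0043]
eef_rot: [0.716, 0.698, 0.0, -0.001]
contact_force: [-2.8, 3.2, 6.9]
width: 0.239
finger_force: 56.0
```

```bash
python3 -m handwheel '[[0,0,0,0,0,-0.003,0.2],[0,0,0,0,0,-0.003,0.4],[0,0,0,0,0,-0.003,0.4],[0,0,0,0,0,-0.003,0.4],[0,0,0,0,0,-0.05,0.4],[0,0,0,0,0,-0.17,0.4],[0,0,0,0,0,-0.33,0.4],[0,0,-0.04,0.05,0.02,-0.48,0.4],[0,0,-0.08,0.18,0.05,-0.6,0.4],[0,0,-0.12,0.33,0.1,-0.65,0.4],[0,0,-0.16,0.48,0.15,-0.65,0.4],[0,0,-0.2,0.63,0.2,-0.65,0.4],[0,0,-0.24,0.78,0.25,-0.65,0.4],[0,0,-0.28,0.9,0.28,-0.65,0.4],[0,0,-0.316,1,0.3,-0.65,0.4],[0,0,-0.316,1,0.3,-0.65,0.4],[0,0,-0.316,1,0.3,-0.65,0.4]]'
python3 - <<'E'
from h import *
viewer.snapshot('top'); spots('top',['file']); seg('top','file',.016); seg('top','mat',.004)
im=save('wrist','w6'); s,Rm=pose(); spots('wrist',['cover'])
h=cv2.cvtColor(im,cv2.COLOR_RGB2HSV); m=cv2.inRange(h,(5,170,150),(20,255,255)); n,l,st,ce=cv2.connectedComponentsWithStats(m)
for i in range(1,n):
    if st[i,4]>80:
        ys,xs=np.nonzero(l==i); p=plane('wrist',np.c_[xs,ys],.052)[:,:2]; c,sz,a=cv2.minAreaRect((p*1000).astype(np.float32)); print(st[i],p.mean(0).round(4),np.round(c,1),np.round(sz,1),round(a,1))
seg('wrist','cover',.014)
E
```

```text
clock: 29.25
tool_pos: [0.4497, 0.027, 0.1981]
eef_rot: [0.297, 0.955, -0.0, -0.0]
contact_force: [-0.5, 0.2, 0.2]
width: 0.403
finger_force: 0.0
top file [([0.3534, -0.2663, 0.0037], 0.86), ([0.658, -0.2572, -0.0003], 0.73), ([0.3124, 0.2287, -0.001], 0.44)]
top file score 0.78 px 399 280 mean [ 0.3551 -0.2725] rect [ 355.3 -272.1] [160.8  21.9] 88.5 PCA deg 88.6
top mat score 0.83 px 398 283 mean [ 0.3464 -0.2741] rect [ 347.  -274.1] [203.1 101.9] 88.9 PCA deg 87.7
t 29.5 tcp [0.4498 0.0256 0.1983] 
 [[-8.220e-01  5.695e-01 -0.000e+00]
 [ 5.695e-01  8.220e-01 -1.000e-04]
 [-1.000e-04 -1.000e-04 -1.000e+00]] w 0.402 F [0.3 0.  0.2]
wrist cover [([0.4478, 0.0391, -0.0025], 0.71)]
[282 151  14  74 949] [0.4462 0.0349] [447.2  34.6] [10.5 61.6] 55.3
wrist cover score 0.89 px 287 180 mean [0.4478 0.034 ] rect [449.2  33.3] [91.3 92.8] 35.3 PCA deg 119.8
```

```bash
python3 -m handwheel '[[0,0,0,0.018,0.019,0.1,0.4],[0,0,0,0.018,0.019,0.22,0.4],[0,0,0,0.018,0.019,0.3,0.4],[0,0,0,0.018,0.019,0.33,0.4],[0,0,0,0.018,0.019,0.33,0.4],[0,0,0,0.018,0.019,0.33,0.4]]'
python3 - <<'E'
from h import *
im=save('wrist','w7'); s,Rm=pose()
h=cv2.cvtColor(im,cv2.COLOR_RGB2HSV); m=cv2.inRange(h,(5,170,150),(20,255,255)); n,l,st,ce=cv2.connectedComponentsWithStats(m)
for i in range(1,n):
    if st[i,4]>80:
        ys,xs=np.nonzero(l==i); p=plane('wrist',np.c_[xs,ys],.052)[:,:2]; c,sz,a=cv2.minAreaRect((p*1000).astype(np.float32)); print(st[i],p.mean(0).round(4),np.round(c,1),np.round(sz,1),round(a,1)); print('tool rel',Rm.inv().apply(np.r_[np.array(c)/1000,.052]-s['tool_pos']).round(4))
seg('wrist','cover',.014)
E
```

```text
clock: 30.2
tool_pos: [0.4496, 0.034, 0.1005]
eef_rot: [0.297, 0.955, 0.0, 0.001]
contact_force: [-0.1, 0.0, -0.1]
width: 0.401
finger_force: 0.0
t 30.25 tcp [0.45  0.034 0.101] 
 [[-8.231e-01  5.679e-01  3.100e-03]
 [ 5.679e-01  8.231e-01 -5.000e-04]
 [-2.800e-03  1.400e-03 -1.000e+00]] w 0.399 F [ 0.2  0.4 -0. ]
[ 269  174   21  109 2003] [0.4467 0.035 ] [446.3  35.2] [11.2 64.5] 55.6
tool rel [ 0.0038 -0.0012  0.049 ]
wrist cover score 0.89 px 279 213 mean [0.4476 0.0345] rect [448.9  33.5] [92.1 92.4] 9.8 PCA deg 149.7
```

```bash
python3 -m handwheel '[[0,0,0,0.008,-0.003,0.06,0.4],[0,0,0,0.008,-0.003,0.13,0.4],[0,0,0,0.008,-0.003,0.19,0.4],[0,0,0,0.008,-0.003,0.23,0.4],[0,0,0,0.008,-0.003,0.25,0.4],[0,0,0,0.008,-0.003,0.25,0.4]]'; python3 -m handwheel '[[0,0,0,0,0,0,0.2],[0,0,0,0,0,0,0.05],[0,0,0,0,0,0,0],[0,0,0,0,0,0,0],[0,0,0,0,0,0,0],[0,0,0,0,0,0,0]]' 70; python3 -m handwheel '[[0,0,0,0,0,-0.02,0],[0,0,0,0,0,-0.06,0],[0,0,0,0,0,-0.15,0],[0,0,0,0,0,-0.3,0],[0,0,0,0,0,-0.45,0],[0,0,0,0,0,-0.6,0],[0,0,0,0,0,-0.75,0],[0,0,0,0,0,-0.9,0],[0,0,0,0,0,-0.96,0],[0,0,0,0,0,-0.96,0]]'
python3 - <<'E'
from h import *
im=save('wrist','w8'); s,Rm=pose(); z=s['tool_pos'][2]
r=viewer.silhouettes('wrist','cover'); ys,xs=np.nonzero(r[0]['pixels']); print(xs.min(),xs.max(),ys.min(),ys.max())
seg('wrist','cover',z-.026+.014)
go((.456,.338,.31),None)
E
```

```text
clock: 30.9
tool_pos: [0.4462, 0.035, 0.0243]
eef_rot: [0.297, 0.955, -0.0, -0.0]
contact_force: [-0.0, 0.9, -0.4]
width: 0.4
finger_force: 0.0
clock: 31.5
tool_pos: [0.447, 0.0348, 0.0253]
eef_rot: [0.297, 0.955, 0.0, 0.001]
contact_force: [-1.7, -1.4, 6.2]
width: 0.13
finger_force: 69.0
clock: 32.5
tool_pos: [0.4471, 0.035, 0.3162]
eef_rot: [0.297, 0.955, 0.001, 0.004]
contact_force: [0.2, -0.4, -5.0]
width: 0.125
finger_force: 68.8
t 32.55 tcp [0.446  0.0351 0.313 ] 
 [[-8.233e-01  5.676e-01  1.800e-03]
 [ 5.676e-01  8.233e-01 -1.000e-04]
 [-1.600e-03  9.000e-04 -1.000e+00]] w 0.127 F [-0.1 -0.2 -5.5]
182 380 168 379
wrist cover score 0.62 px 281 249 mean [0.4384 0.0395] rect [446.9  35.7] [95.2 91.1] 7.6 PCA deg 60.1
t 32.65 tcp [0.4448 0.0353 0.3097] 
 [[-8.233e-01  5.676e-01 -4.500e-03]
 [ 5.676e-01  8.233e-01  8.000e-04]
 [ 4.200e-03 -1.900e-03 -1.000e+00]] w 0.127 F [-0.6  0.4 -5.3]
shift [ 5.42e-01  8.52e-01 -3.00e-04]
```

```bash
python3 -m handwheel '[[0,0,0,0.01,0.04,0,0],[0,0,0,0.03,0.12,0,0],[0,0,0,0.05,0.24,0,0],[0,0,0,0.08,0.38,0,0],[0,0,0,0.11,0.52,0,0],[0,0,0,0.14,0.66,0,0],[0,0,0,0.165,0.77,0,0],[0,0,0,0.18,0.83,0,0],[0,0,0,0.18,0.85,0,0],[0,0,0,0.18,0.85,0,0],[0,0,0,0.18,0.85,0,0]]'
python3 - <<'E'
from h import *
im=save('wrist','w9'); s,Rm=pose(); T=viewer.get_calibration('wrist')['world_to_cam']; np.save('T9.npy',T)
z=s['tool_pos'][2]-.0253+.014
rel=lambda uv,zz: Rm.inv().apply(plane('wrist',[uv],zz)[0]-s['tool_pos']).round(4)
r=viewer.silhouettes('wrist','cover')
if r:
    ys,xs=np.nonzero(r[0]['pixels']); w=max(range(ys.min(),ys.max()),key=lambda y:np.ptp(xs[ys==y]) if (ys==y).any() else 0); q=xs[ys==w]
    print('top',rel((xs[ys==ys.min()].mean(),ys.min()),z),'L',rel((q.min(),w),z),'R',rel((q.max(),w),z),w,ys.min())
r=viewer.silhouettes('wrist','pipe_blue')
if r:
    ys,xs=np.nonzero(r[0]['pixels']); print('pipe px',xs.min(),xs.max(),ys.min(),ys.max())
spots('wrist',['pipe_blue'])
h=cv2.cvtColor(im,cv2.COLOR_RGB2HSV); m=cv2.inRange(h,(100,120,40),(125,255,255)); ys,xs=np.nonzero(m)
p=np.array([Rm.inv().apply(v-s['tool_pos']) for v in plane('wrist',np.c_[xs,ys],.09)]); 
print('blue in tool at z.09: x',p[:,0].min().round(4),p[:,0].max().round(4),'y',p[:,1].min().round(4),p[:,1].max().round(4),len(p))
E
```

```text
clock: 33.75
tool_pos: [0.546, 0.2751, 0.3111]
eef_rot: [0.297, 0.955, -0.001, -0.001]
contact_force: [0.1, -0.3, -5.3]
width: 0.131
finger_force: 68.9
t 33.8 tcp [0.5461 0.2748 0.3116] 
 [[-8.228e-01  5.683e-01 -1.300e-03]
 [ 5.683e-01  8.228e-01 -8.000e-04]
 [ 6.000e-04 -1.400e-03 -1.000e+00]] w 0.126 F [-0.  -0.3 -4.1]
top [ 0.0445 -0.0001  0.0113] L [-0.0013 -0.0462  0.0114] R [-0.0013  0.0464  0.0112] 266 169
pipe px 233 333 11 125
wrist pipe_blue [([0.4547, 0.3363, -0.0006], 0.67)]
blue in tool at z.09: x -0.2589 0.156 y -0.0427 0.3377 7869
```

View pics/w9.png

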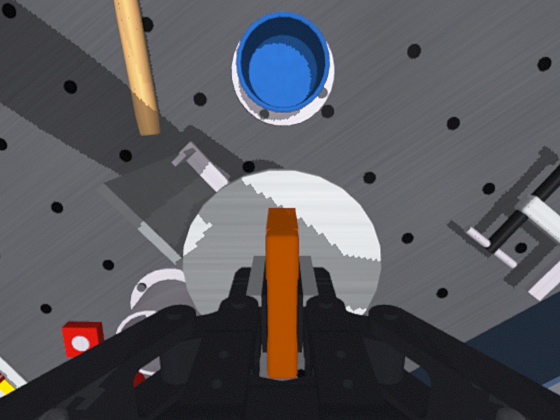

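The view shows the cover held centred in the fingers (cols 183–381, top edge at row 169) and the blue pipe open ahead, with its rim at cols 236–330 and its far edge at row 11. I'll compute the relative shift.

```bash
python3 - <<'E'
from h import *
im=cv2.imread('pics/w9.png'); s,Rm=pose()
h=cv2.cvtColor(im,cv2.COLOR_BGR2HSV); m=cv2.inRange(h,(100,120,40),(125,255,255)); m[130:]=0; m[:,:220]=0; m[:,340:]=0
ys,xs=np.nonzero(m); print(xs.min(),xs.max(),ys.min(),ys.max())
p=Rm.inv().apply(plane('wrist',np.c_[xs,ys],.09)-s['tool_pos'])
print('x',p[:,0].min(),p[:,0].max(),'y',p[:,1].min(),p[:,1].max())
c=[p[:,0].max()-.0445,(p[:,1].max()+p[:,1].min())/2]
# fit circle r=.045 to outer far half boundary
cnt=max(cv2.findContours(m,cv2.RETR_EXTERNAL,cv2.CHAIN_APPROX_NONE)[0],key=len)[:,0]
P=Rm.inv().apply(plane('wrist',cnt,.09)-s['tool_pos'])[:,:2]; P=P[P[:,0]>c[0]+.005]
from scipy.optimize import least_squares
for r0 in (.045,None):
    f=lambda v:np.hypot(*(P-v[:2]).T)-(r0 or v[2]); print('fit',least_squares(f,[*c,.045],loss='soft_l1',f_scale=.001).x.round(4))
print(c, Rm.apply([c[0],c[1],0])+s['tool_pos'])
E
```

```text
t 33.95 tcp [0.5463 0.2747 0.3125] 
 [[-8.226e-01  5.687e-01  2.000e-04]
 [ 5.687e-01  8.226e-01 -0.000e+00]
 [-2.000e-04  0.000e+00 -1.000e+00]] w 0.125 F [ 0.2  0.5 -3.6]
236 329 12 111
x 0.06896214992326984 0.1564570893709438 y -0.04311389250873142 0.045498233242434974
fit [0.1116 0.0011 0.045 ]
fit [0.1131 0.0011 0.0437]
[np.float64(0.1119570893709438), np.float64(0.0011921703668517775)] [0.45493086 0.33937739 0.31250637]
```

```bash
python3 -m handwheel '[[0,0,0,0.04,0,0,0],[0,0,0,0.12,0.001,0,0],[0,0,0,0.22,0.002,0,0],[0,0,0,0.32,0.003,0,0],[0,0,0,0.365,0.0035,0,0],[0,0,0,0.377,0.0035,0,0],[0,0,0,0.377,0.0035,0.05,0],[0,0,0,0.377,0.0035,0.15,0],[0,0,0,0.377,0.0035,0.28,0],[0,0,0,0.377,0.0035,0.4,0],[0,0,0,0.377,0.0035,0.5,0],[0,0,0,0.377,0.0035,0.57,0],[0,0,0,0.377,0.0035,0.6,0],[0,0,0,0.377,0.0035,0.61,0],[0,0,0,0.377,0.0035,0.61,0]]'
python3 - <<'E'
from h import *
im=save('wrist','w10'); s,Rm=pose(); 
h=cv2.cvtColor(im,cv2.COLOR_RGB2HSV); m=cv2.inRange(h,(100,120,40),(125,255,255)); m[:60]=0
n,l,st,ce=cv2.connectedComponentsWithStats(m); print([list(x) for x in st[1:] if x[4]>30])
r=viewer.silhouettes('wrist','cover')
if r: ys,xs=np.nonzero(r[0]['pixels']); print(xs.min(),xs.max(),ys.min(),ys.max())
viewer.snapshot('scene'); spots('scene',['cover','pipe_blue'])
i=viewer.snapshot('scene'); cv2.imwrite('pics/s10.png',i[:,:,::-1])
h=cv2.cvtColor(i,cv2.COLOR_RGB2HSV); m=cv2.inRange(h,(100,120,40),(125,255,255))[90:170,310:400]; n,l,st,ce=cv2.connectedComponentsWithStats(m); print([list(x) for x in st[1:] if x[4]>20])
E
```

```text
clock: 35.45
tool_pos: [0.4547, 0.3405, 0.1296]
eef_rot: [0.298, 0.955, 0.0, 0.0]
contact_force: [-0.3, 0.7, -3.3]
width: 0.124
finger_force: 68.8
t 35.5 tcp [0.4551 0.3408 0.1305] 
 [[-8.23e-01  5.68e-01  2.20e-03]
 [ 5.68e-01  8.23e-01  9.00e-04]
 [-1.20e-03  2.00e-03 -1.00e+00]] w 0.126 F [ 0.8 -0.6 -4.8]
[[np.int32(209), np.int32(146), np.int32(130), np.int32(52), np.int32(1999)]]
182 380 169 378
scene cover [([0.4555, 0.3401, 0.1084], 0.59)]
scene pipe_blue [([0.4507, 0.3378, -0.0004], 0.64)]
[[np.int32(28), np.int32(24), np.int32(32), np.int32(22), np.int32(286)]]
```

```bash
python3 - <<'E'
from h import *
from scipy.optimize import least_squares
im=cv2.imread('pics/w10.png'); s,Rm=pose()
h=cv2.cvtColor(im,cv2.COLOR_BGR2HSV); m=cv2.inRange(h,(100,120,40),(125,255,255)); m[:60]=0
U=[]
for x in range(209,339,2):
    y=np.nonzero(m[:,x])[0]
    if len(y): U.append((x,y.min()))
print(U[::6])
P=Rm.inv().apply(plane('wrist',U,.09)-s['tool_pos'])[:,:2]
print(least_squares(lambda v:np.hypot(*(P-v[:2]).T)-.045,[0,0],loss='soft_l1',f_scale=.0005).x.round(4))
for y0 in (169,175):
    r=viewer.silhouettes
Q=[]
g=viewer.snapshot('wrist'); d=viewer.silhouettes('wrist','cover')[0]['pixels']
for x in range(195,370,4):
    y=np.nonzero(d[:,x])[0]; Q.append((x,y.min()))
Q=np.array(Q)
Z=s['tool_pos'][2]-.0253+.014
C=Rm.inv().apply(plane('wrist',Q,Z)-s['tool_pos'])[:,:2]
print(least_squares(lambda v:np.hypot(*(C-v[:2]).T)-.047,[0,0],loss='soft_l1',f_scale=.0005).x.round(4))
E
```

```text
t 35.75 tcp [0.4545 0.341  0.1305] 
 [[-0.8233  0.5676  0.002 ]
 [ 0.5676  0.8233  0.001 ]
 [-0.0011  0.0019 -1.    ]] w 0.123 F [ 0.4  0.1 -4. ]
[(209, np.int64(197)), (221, np.int64(180)), (233, np.int64(168)), (245, np.int64(157)), (257, np.int64(150)), (269, np.int64(147)), (281, np.int64(146)), (293, np.int64(148)), (305, np.int64(152)), (317, np.int64(160)), (329, np.int64(172))]
[0.0054 0.0011]
[-0.0023 -0.0003]
```

```bash
python3 - <<'E'
from h import *
from scipy.optimize import least_squares
im=cv2.imread('pics/w10.png'); s,Rm=pose()
h=cv2.cvtColor(im,cv2.COLOR_BGR2HSV); m=cv2.inRange(h,(100,120,40),(125,255,255)); m[:60]=0
U=[(x,np.nonzero(m[:,x])[0].min()) for x in range(225,325,2)]
for z in (.008,.09):
    P=Rm.inv().apply(plane('wrist',U,z)-s['tool_pos'])[:,:2]
    for r in (.045,None):
        o=least_squares(lambda v:np.hypot(*(P-v[:2]).T)-(r or v[2]),[0,0,.045],loss='soft_l1',f_scale=.0005); print(z,r,o.x.round(4),o.cost)
print([im[y,281].tolist() for y in range(140,172,3)])
E
```

```text
t 35.85 tcp [0.4542 0.3409 0.13  ] 
 [[-8.234e-01  5.675e-01  1.100e-03]
 [ 5.675e-01  8.234e-01  5.000e-04]
 [-6.000e-04  1.100e-03 -1.000e+00]] w 0.127 F [-0.3 -0.2 -4.6]
0.008 0.045 [-0.0008 -0.0017  0.045 ] 1.7269438766175775e-06
0.008 None [-0.0011 -0.0017  0.0452] 1.708056597419936e-06
0.09 0.045 [0.006  0.0004 0.045 ] 1.855100026516767e-05
0.09 None [ 0.0206 -0.0011  0.0313] 9.045885388991472e-07
[[238, 229, 234], [239, 230, 234], [98, 62, 46], [100, 55, 23], [100, 57, 20], [99, 56, 25], [93, 53, 20], [210, 117, 46], [206, 115, 48], [120, 66, 27], [164, 164, 162]]
```

```bash
python3 -m handwheel '[[0,0,0,0.003,-0.003,0,0],[0,0,0,0.003,-0.003,0.015,0],[0,0,0,0.003,-0.003,0.03,0],[0,0,0,0.003,-0.003,0.045,0],[0,0,0,0.003,-0.003,0.058,0],[0,0,0,0.003,-0.003,0.066,0],[0,0,0,0.003,-0.003,0.066,0]]'
```

```text
clock: 36.55
tool_pos: [0.4523, 0.3402, 0.1088]
eef_rot: [0.297, 0.955, -0.0, -0.0]
contact_force: [0.3, -0.0, -4.6]
width: 0.126
finger_force: 68.9
```

Boss is inside the bore with no contact. I'll lower the last millimetres.

```bash
python3 -m handwheel '[[0,0,0,0,0,0.004,0],[0,0,0,0,0,0.007,0],[0,0,0,0,0,0.01,0],[0,0,0,0,0,0.01,0]]'
```

```text
clock: 36.95
tool_pos: [0.4529, 0.3406, 0.1074]
eef_rot: [0.297, 0.955, 0.0, 0.0]
contact_force: [-3.0, -1.8, -0.0]
width: 0.126
finger_force: 69.4
```

```bash
python3 -m handwheel '[[0,0,0,0,0,0.003,0],[0,0,0,0,0,0.003,0]]'; python3 -m handwheel '[[0,0,0,0,0,0,0.2],[0,0,0,0,0,0,0.4],[0,0,0,0,0,0,0.4],[0,0,0,0,0,0,0.4],[0,0,0,0,0,-0.05,0.4],[0,0,0,0,0,-0.15,0.4],[0,0,0,0,0,-0.3,0.4],[0,0,0,0,0,-0.45,0.4],[0,0,0,0,0,-0.6,0.4],[0,0,0,0,0,-0.7,0.4],[0,0,0,-0.1,0,-0.7,0.4],[0,0,0,-0.25,0,-0.7,0.4],[0,0,0,-0.3,0,-0.7,0.4],[0,0,0,-0.3,0,-0.7,0.4]]'
python3 - <<'E'
from h import *
from scipy.optimize import least_squares
names=['cover','file','blade_grip','pipe_blue','plate','can','jar','hammer','magnet']
for c in ('top','scene','wrist'): save(c,'end_'+c); spots(c,names)
seg('wrist','cover',.096); seg('top','file',.016)
E
```

```text
clock: 37.15
tool_pos: [0.4529, 0.3406, 0.1073]
eef_rot: [0.297, 0.955, -0.0, 0.0]
contact_force: [-3.8, -2.7, 5.3]
width: 0.124
finger_force: 70.3
clock: 38.55
tool_pos: [0.528, 0.2881, 0.3161]
eef_rot: [0.299, 0.954, 0.0, 0.0]
contact_force: [-0.5, 0.6, 0.2]
width: 0.402
finger_force: 0.0
top cover [([0.4563, 0.3395, 0.0827], 0.69)]
top file [([0.3547, -0.2656, 0.0028], 0.87), ([0.6544, -0.2595, 0.0003], 0.18)]
top blade_grip [([0.5633, -0.2589, 0.0456], 0.64)]
top pipe_blue [([0.4548, 0.337, -0.0035], 0.61)]
top plate [([0.5272, 0.1882, -0.0012], 0.95)]
top can [([0.6787, -0.1048, -0.003], 0.95)]
top jar [([0.6274, 0.2508, -0.0031], 0.81)]
top hammer [([0.4562, 0.341, -0.0002], 0.61), ([0.3127, 0.2272, 0.0005], 0.56)]
top magnet [([0.5833, -0.1016, 0.0002], 0.87), ([0.6795, -0.0996, -0.0025], 0.41)]
scene cover [([0.4523, 0.3395, 0.0865], 0.58), ([0.6538, -0.2588, 0.0], 0.23)]
scene file [([0.3517, -0.2703, 0.0034], 0.6), ([0.6761, -0.1014, 0.0008], 0.46)]
scene blade_grip [([0.5626, -0.2629, 0.041], 0.69), ([0.4968, -0.299, -0.0017], 0.49)]
scene pipe_blue [([0.4466, 0.3378, 0.00
[... 190 characters left out ...]
.6279, 0.2514, 0.0003], 0.82), ([0.4504, 0.3406, 0.086], 0.17)]
scene hammer []
scene magnet [([0.5848, -0.1022, 0.0015], 0.74)]
wrist cover [([0.4544, 0.3433, 0.0809], 0.61)]
wrist file []
wrist blade_grip [([0.3173, 0.2269, -0.0], 0.72)]
wrist pipe_blue [([0.5892, -0.1004, 0.0014], 0.39)]
wrist plate [([0.5264, 0.1813, 0.001], 0.65)]
wrist can []
wrist jar [([0.6294, 0.2492, 0.0006], 0.7)]
wrist hammer [([0.3168, 0.2256, -0.0035], 0.57)]
wrist magnet [([0.5874, -0.1012, 0.0004], 0.6)]
wrist cover score 0.76 px 282 90 mean [0.4542 0.3398] rect [455.1 339. ] [92.8 92.2] 72.2 PCA deg 83.4
top file score 0.63 px 397 280 mean [ 0.3551 -0.2681] rect [ 354.5 -270.9] [ 23.  158.8] 0.0 PCA deg 89.1
```

```bash
python3 -c "
from workcell import arm
print(arm.finish_job())"
```

```text
the job is handed in; nothing more can be done
None
```

I've handed the job in, with no verdict shown: the gauge was drawn level with the marker (to about 1 mm), held over half a second and guided home; the file lies lengthwise on the mat, and the cover is seated on the blue pipe, with nothing else seen to have moved.

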